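# Close the sample jars from a pile of caps

### The job

The orange caps stand in one pile on the bench. Take the pile apart and close each of the four amber jars with the cap of its own size, the one as wide as the jar's rim, laid flat and centred on the rim with its top side still up. Leave the jars standing where they are, and do not push or tip the green flask and the white beaker.

Things in the scene. Friction and masses are not known exactly. Their poses are not given: they have to be found in the camera images.
- cap_xs: The smallest orange cap, at the start on top of the pile: a solid round plastic disc 30 mm across and 22 mm high with fine ribs around its side, flat above and below (nothing screws or snaps). Origin: centre of its underside; z up along its axis. 60 g or less.
- cap_s: The second smallest orange cap, at the start third from below in the pile: a solid round plastic disc 42 mm across and 22 mm high with fine ribs around its side, flat above and below (nothing screws or snaps). Origin: centre of its underside; z up along its axis. 60 g or less.
- cap_m: The second largest orange cap, at the start second from below in the pile: a solid round plastic disc 54 mm across and 22 mm high with fine ribs around its side, flat above and below (nothing screws or snaps). Origin: centre of its underside; z up along its axis. 60 g or less.
- cap_l: The largest orange cap, at the start at the bottom of the pile, standing on the bench: a solid round plastic disc 66 mm across and 22 mm high with fine ribs around its side, flat above and below (nothing screws or snaps). Origin: centre of its underside; z up along its axis. 60 g or less.
- jar_xs: Loose upright amber glass jar with a paper band, for the 30 mm cap: body 66 mm across, 90 mm high in all. Its top is a flat rim, a ring 30 mm across outside (the same as its cap) around an open mouth 14 mm across. Origin: centre of its underside on the bench, z up; the rim's flat top is 90 mm above the origin. 0.24 to 0.51 kg.
- jar_s: Loose upright amber glass jar with a paper band, for the 42 mm cap: body 52 mm across, 110 mm high in all. Its top is a flat rim, a ring 42 mm across outside (the same as its cap) around an open mouth 22 mm across. Origin: centre of its underside on the bench, z up; the rim's flat top is 110 mm above the origin. 0.24 to 0.51 kg.
- jar_m: Loose upright amber glass jar with a paper band, for the 54 mm cap: body 76 mm across, 75 mm high in all. Its top is a flat rim, a ring 54 mm across outside (the same as its cap) around an open mouth 34 mm across. Origin: centre of its underside on the bench, z up; the rim's flat top is 75 mm above the origin. 0.24 to 0.51 kg.
- jar_l: Loose upright amber glass jar with a paper band, for the 66 mm cap: body 70 mm across, 100 mm high in all. Its top is a flat rim, a ring 66 mm across outside (the same as its cap) around an open mouth 46 mm across. Origin: centre of its underside on the bench, z up; the rim's flat top is 100 mm above the origin. 0.24 to 0.51 kg.
- flask: Bystander: small green glass conical flask, foot 64 mm across, 105 mm high, standing loose. Origin: centre of its underside.
- beaker: Bystander: small white beaker, 42 mm across, 60 mm high, standing loose. Origin: centre of its underside.
Things that resemble listed ones, but are neither listed nor needed, are in the scene too. Leave any turquoise look-alike of the cap_m alone.

How it is judged:
By the outcome, as a careful person would: the job done as asked, in the order asked, and still so for the second after the job is handed in, with the robot touching nothing.
It also fails if it takes over 106 s, if anything falls off the work surface, if the arm or the gripper's body presses on something with over 40 N, if the wrist force passes 120 N, or if a joint passes its speed limit or range.

### The arm

A 6-joint arm with a two-finger parallel gripper is mounted at the origin on the work surface. World frame = base frame: x ahead of the robot, y to its left, z up, the work surface at z = 0. Lengths are in mm, angles in rad, forces in N, time in s.
With the tool pointing down it reaches from about 300 to 775 mm from the base axis. Payload 14.6 kg.
Tool frame: the origin (TCP) lies on the centre line of the jaws, within the pads' length; the fingertips stand 8 mm ahead of it and the grasp point (between the pads) lies 11 mm behind it; z points along the fingers, y is the line along which they close (so a half turn about z gives the same grasp; the last joint's range is limited). The gripper opens to 94 mm and grips with 3 to 60 N. Pads are 16 mm wide; open, the fingers measure 119 mm over their backs; the gripper's body (75 mm by 177 mm) begins 78 mm behind the grasp point.
Start: joints at [-1.226, 0.3, 1.521, -0, 1.321, -0.067], TCP at [220.135, -504.014, 213.446] pointing down, gripper open.
Joint ranges: [-3.03, 3.03], [-0.79, 2.21], [0.23, 2.52], [-1.04, 4.18], [0, 3.07], [-2.55, 2.55]. Speed limits (rad/s): [2.22, 2.22, 2.57, 3.14, 3.14, 3.14].

### API

Orientations are given as [roll, pitch, yaw] about the fixed x, y, z axes, in that order (R = Rz(yaw) Ry(pitch) Rx(roll)).
In Python, from cell import manip gives the robot as it stands.
- The arm moves only by the tool jog_arm, never from a script. Its argument "rows" is one flat list of numbers, 7 for each row, row after row: the shift along the world's x, y, z in cm, then the turn, a rotation vector about the world's x, y, z in rad, then the closure, from 0 (fully open) to 1 (shut). In form: [dx, dy, dz, rx, ry, rz, fingers, dx, dy, dz, rx, ry, rz, fingers, ...]. A call has 1 to 20 rows; each row shifts and turns the commanded pose from where the row before left it; what a row does not reach is not made up. A row lasts 1/12 s, in which the tool goes at most 41.7 mm and 7.16 degrees, less where a joint would pass 70% of its speed; a pose out of reach is approached as far as the arm can. A call with a gripper value outside its range is refused whole. The fingers move at their own pace and stop on an object; "newtons" is the grip in N (left out, the last holds). Time passes only in rows, so rows that do not move let the fingers close. It gives the time, the measured TCP pose, the force, the opening and the grip force at its end, in the units of the state.
- manip.read_state(): the state, without advancing time (a new reading comes with each control period).
- manip.camera(name): name is "scene" or "top" or "wrist"; returns (picture, depth): 480x640x3 uint8, blue, green, red; 480x640 float32, mm along the optical axis (not along the pixel's ray), 0 where there is no reading.
- manip.camera_model(name): a dict with "K" (3x3 intrinsics, pixels), "R" (3x3) and "t" (3): a world point X has camera coordinates R X + t. Camera axes: x right, y down, z forward; pixel columns grow to the right and rows downward; lengths in mm; the calibration is good to about 2 mm. A picture is of the moment at which its call begins: read the wrist's pose just before it. camera_model takes no time and is no camera call; for the wrist camera it gives the pose at the moment of the call.
- manip.sign_off(): hands the job in; it is judged then, once.
The state is a dict: "clock": time; "joints": joint angles; "qd": joint speeds; "effort": joint torques, N m; "eef_pos": TCP position; "eef_rot": TCP orientation; "wrist_force": force on the tool from outside, world axes, zero at the start; "moment": the same for the moment, N m; "finger_gap": finger opening in mm; "finger_force": force on a finger pad.
Only numpy, scipy, OpenCV 4.12 (cv2) and the standard library are available. Lean on these libraries where they do the work, as an engineer would, in place of code of your own. Each camera call takes 0.05 s, during which the arm holds its last target. There are 200 camera calls.

## Working session

There is one attempt and no reset: what is moved stays moved. The work goes in short steps, Python scripts to look and compute and a tool call to move; the robot and the scene stay as the last step left them, time stands still between calls to the robot, and variables do not carry over. Pictures are saved under pics/ and viewed, at most 14 in all, crops included, and the job is handed in when it is done.

Besides the shell and the picture viewer there is one more tool, called after ">>>" as name(argument=value, ...) on one line, values as JSON. jog_arm: Moves the arm, as the interface text tells. Its arguments: {"type":"object","properties":{"rows":{"type":"array"},"newtons":{"type":"number"}},"required":["rows"]}

```bash
ls; mkdir -p pics; python3 - <<'E'
from cell import manip
import cv2,numpy as np
print(manip.read_state())
for n in ["scene","top"]:
    p,d=manip.camera(n); cv2.imwrite(f"pics/{n}0.png",p); np.save(f"pics/{n}0.npy",d)
    m=manip.camera_model(n); print(m)
    np.savez(f"pics/{n}0m.npz",**{k:np.array(m[k]) for k in "KRt"})
E
```

```text
pics
{'clock': 0.0, 'joints': array([-1.22555765e+00,  3.00464715e-01,  1.52158777e+00,  2.97572752e-05,
        1.32070213e+00, -6.66177378e-02]), 'qd': array([ 0.00108995,  0.00074333, -0.00156347,  0.00037326,  0.00113046,
        0.00038779]), 'effort': array([-2.74365530e-04, -5.31813276e+01, -3.52740777e+01,  7.08101084e-02,
        2.43779970e-02, -1.03268655e-04]), 'eef_pos': array([ 220.07942479, -503.76856574,  212.88700161]), 'eef_rot': array([-3.14043519e+00, -1.06109018e-04,  4.11848969e-01]), 'wrist_force': array([-0.51269457, -0.01035111,  0.39925576]), 'moment': array([-0.01074991, -0.03511474,  0.03813323]), 'finger_force': 0.0, 'finger_gap': 93.93660668660574}
{'K': array([[611.50597601,   0.        , 323.04852251],
       [  0.        , 611.50597601, 238.12707676],
       [  0.        ,   0.        ,   1.        ]]), 'R': array([[ 0.68596436,  0.72759091, -0.0080226 ],
       [ 0.3960135 , -0.38256122, -0.83475758],
       [-0.61043117,  0.56943689, -0.55055918]]), 't': array([-383.3317732 , -147.92002459, 1415.61341188])}
{'K': array([[525.82525677,   0.        , 319.79994816],
       [  0.        , 525.82525677, 241.09621815],
       [  0.        ,   0.        ,   1.        ]]), 'R': array([[-2.57037146e-02, -9.99664713e-01, -3.12726615e-03],
       [-9.88122571e-01,  2.58807933e-02, -1.51472668e-01],
       [ 1.51502818e-01, -8.03287964e-04, -9.88456499e-01]]), 't': array([  -5.1366303 ,  535.47376923, 1036.98406529])}
```

View pics/scene0.png

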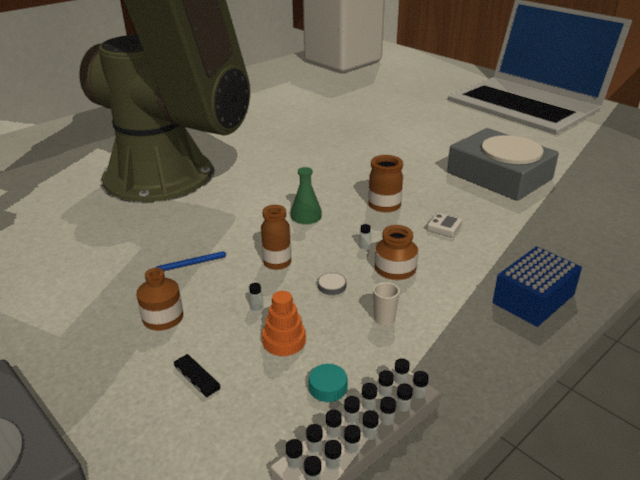

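View pics/top0.png

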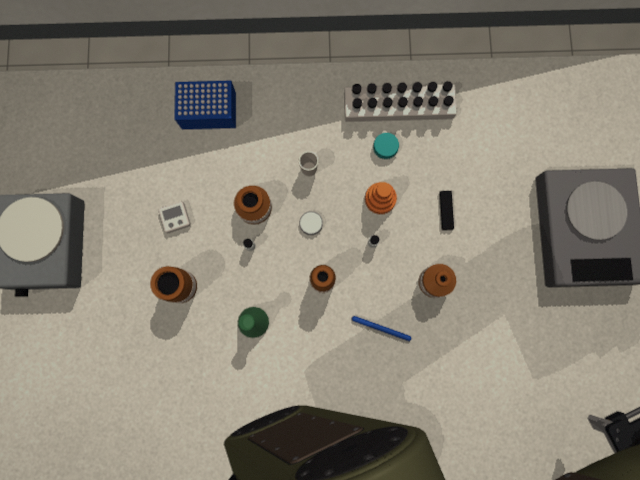

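The scene view shows the orange pile at (283,325) and jars xs (160,300), s (276,240), l (386,183), m (397,253). In the top view the pile is at (381,197), with the jar rims at (442,279), (322,276), (253,203) and (172,284). The turquoise look-alike is at (386,146), the flask at (253,321) and the beaker at (308,162). Next I'll measure them from depth.

```bash
cat > h.py <<'E'
import numpy as np,cv2
def cloud(d,m):
    v,u=np.mgrid[:480,:640]; K,R,t=(np.array(m[k]) for k in "KRt")
    c=np.stack([(u-K[0,2])/K[0,0]*d,(v-K[1,2])/K[1,1]*d,d],-1)
    return (c-t)@R   # R^T(c-t)
def disc(P,mask,z,tol=4):
    s=mask&(abs(P[...,2]-z)<tol); q=P[s]
    if len(q)<8: return len(q)
    (x,y),r=cv2.minEnclosingCircle(q[:,:2].astype(np.float32))
    return len(q),round(x,1),round(y,1),'d',round(2*r,1),'mean',q.mean(0).round(1)
E
python3 - <<'E'
from h import *
J={'top':dict(xs=(442,279,30),s=(322,276,25),m=(253,203,30),l=(172,284,32),pile=(381,197,26),flask=(253,321,26),beaker=(308,162,18),turq=(386,146,20)),
'scene':dict(xs=(160,295,40),s=(276,235,40),m=(397,250,35),l=(386,183,38),pile=(283,323,40),flask=(306,195,35),beaker=(385,302,28),turq=(328,382,25))}
H=dict(xs=[90],s=[110],m=[75],l=[100],pile=[88,66,44,22],flask=[105,2],beaker=[60],turq=[22])
for n in J:
    d=np.load(f'pics/{n}0.npy');m=np.load(f'pics/{n}0m.npz');P=cloud(d,m)
    hsv=cv2.cvtColor(cv2.imread(f'pics/{n}0.png'),cv2.COLOR_BGR2HSV)
    print(n)
    for k,(u,v,r) in J[n].items():
        w=np.zeros((480,640),bool);w[v-r:v+r,u-r:u+r]=1;w&=d>0
        if k!='beaker': w&=hsv[...,1]>110
        print(k,'zmax',P[w][:,2].max().round(1))
        for z in H[k]: print('   ',z,disc(P,w,z))
E
```

```text
top
xs zmax 94.8
    90 (140, 447.8, -255.0, 'd', 29.8, 'mean', array([ 447.9, -255. ,   89.1]))
s zmax 115.5
    110 (254, 457.1, -21.6, 'd', 41.6, 'mean', array([457. , -21.4, 109.3]))
m zmax 79.3
    75 (312, 618.7, 121.1, 'd', 53.8, 'mean', array([618.6, 120.5,  74.2]))
l zmax 104.5
    100 (426, 452.9, 275.6, 'd', 65.7, 'mean', array([453. , 275.3,  99. ]))
pile zmax 92.1
    88 (161, 627.2, -147.5, 'd', 30.8, 'mean', array([ 627.6, -148. ,   87.2]))
    66 (102, 628.5, -148.7, 'd', 41.5, 'mean', array([ 624.1, -147.2,   65.5]))
    44 (151, 628.3, -148.2, 'd', 53.9, 'mean', array([ 618.6, -142.6,   43.6]))
    22 (151, 628.9, -149.8, 'd', 65.9, 'mean', array([ 617.4, -147. ,   21.3]))
flask zmax 108.4
    105 (34, 374.9, 123.2, 'd', 28.4, 'mean', array([374.3, 128.8, 104.3]))
    2 0
beaker zmax 64.7
    60 (84, 700.7, 1.6, 'd', 42.0, 'mean', array([699.7,   1.6,  59. ]))
turq zmax 27.1
    22 (440, 743.7, -166.2, 'd', 55.1, 'mean', array([ 743.4, -166.3,   21.6]))
scene
xs zmax 90.6
    90 (150, 449.2, -256.0, 'd', 31.7, 'mean', array([ 450.8, -256.4,   88.3]))
s zmax 110.5
  
[... 254 characters left out ...]
ile zmax 89.9
    88 (215, 630.1, -149.6, 'd', 31.7, 'mean', array([ 630.5, -149.8,   86.5]))
    66 (221, 631.9, -150.9, 'd', 43.0, 'mean', array([ 638.8, -155.9,   65.1]))
    44 (261, 591.9, -141.7, 'd', 134.6, 'mean', array([ 639.2, -157.4,   43.3]))
    22 (351, 631.6, -150.5, 'd', 66.9, 'mean', array([ 644.6, -162.3,   21.1]))
flask zmax 109.9
    105 (164, 424.0, 41.4, 'd', 189.9, 'mean', array([464.7, -18.3, 106. ]))
    2 (16, 386.2, 116.6, 'd', 55.3, 'mean', array([399.2, 108.9,   4.2]))
beaker zmax 61.1
    60 (147, 702.6, 0.1, 'd', 44.3, 'mean', array([7.025e+02, 1.000e-01, 5.810e+01]))
turq zmax 59.3
    22 (874, 747.1, -169.0, 'd', 56.9, 'mean', array([ 747.5, -168.6,   20.8]))
```

>>> jog_arm(rows=[1.2, 1, 0, 0, 0, 0, 0, 2.4, 2.1, 0, 0, 0, 0, 0, 2.4, 2.1, 0, 0, 0, 0, 0, 2.4, 2.1, 0, 0, 0, 0, 0, 2.4, 2.1, 0, 0, 0, 0, 0, 2.4, 2.1, 0, 0, 0, 0, 0, 2.4, 2.1, 0, 0, 0, 0, 0, 2.4, 2.1, 0, 0, 0, 0, 0, 2.4, 2.1, 0, 0, 0, 0, 0, 2.4, 2.1, 0, 0, 0, 0, 0, 2.4, 2.1, 0, 0, 0, 0, 0, 2.4, 2.1, 0, 0, 0, 0, 0, 2.4, 2.1, 0, 0, 0, 0, 0, 2.4, 2.1, 0, 0, 0, 0, 0, 2.4, 2.1, 0, 0, 0, 0, 0, 2.4, 2.1, 0, 0, 0, 0, 0, 2.4, 2.1, 0, 0, 0, 0, 0, 1.3, 0.9, 0, 0, 0, 0, 0, 0, 0, 0, 0, 0, 0, 0], newtons=15)

```text
clock: 1.68
eef_pos: [630.7, -146.6, 212.3]
eef_rot: [-3.141, 0.001, 0.415]
wrist_force: [-1.3, 0.1, -0.1]
finger_gap: 94.2
finger_force: 0.0
```

```bash
python3 - <<'E'
from cell import manip
from h import *
s=manip.read_state();m=manip.camera_model("wrist");p,d=manip.camera("wrist")
print(s['clock'],s['eef_pos'],s['eef_rot'],s['joints'])
cv2.imwrite("pics/w1.png",p);P=cloud(d,m)
hsv=cv2.cvtColor(p,cv2.COLOR_BGR2HSV);w=(hsv[...,1]>150)&(d>0)&(hsv[...,0]<20)
near=np.hypot(P[...,0]-630,P[...,1]+149)<50
for z in (88,66,44,22): print(z,disc(P,w&near,z))
E
```

```text
1.6833 [ 630.68748235 -146.58938503  212.3190427 ] [-3.14050633e+00  7.40624954e-04  4.14738802e-01] [-2.85072232e-01  5.23423467e-01  1.21192180e+00  3.58756163e-04
  1.40751363e+00  8.70927152e-01]
88 (887, 627.6, -148.3, 'd', 29.6, 'mean', array([ 627.9, -148.2,   86.9]))
66 (534, 628.7, -149.0, 'd', 41.7, 'mean', array([ 637.1, -147.5,   65. ]))
44 (576, 627.6, -148.4, 'd', 54.0, 'mean', array([ 635. , -141.3,   42.9]))
22 (619, 628.5, -149.6, 'd', 65.5, 'mean', array([ 643.7, -149.8,   21. ]))
```

View pics/w1.png

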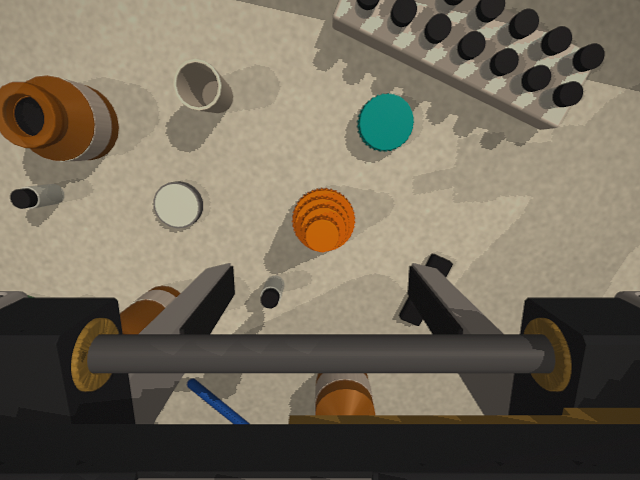

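The wrist view shows the pile between the fingers at (322,225), the turquoise cap apart at (386,122) and a vial at (270,297), clear of the fingers. The wrist and top camera estimates agree, with xs at about (627.6,-148.2).

>>> jog_arm(rows=[-0.3, -0.2, -2, 0, 0, 0, 0, 0, 0, -3.3, 0, 0, 0, 0, 0, 0, -3.5, 0, 0, 0, 0, 0, 0, -3, 0, 0, 0, 0, 0, 0, -1.7, 0, 0, 0, 0, 0, 0, 0, 0, 0, 0, 0, 0, 0, 0, 0, 0, 0, 1, 0, 0, 0, 0, 0, 0, 1, 0, 0, 0, 0, 0, 0, 1, 0, 0, 0, 0, 0, 0, 1, 0, 0, 0, 0, 0, 0, 1, 0, 0, 0, 0, 0, 0, 1], newtons=15)

```text
clock: 2.73
eef_pos: [626.3, -151.1, 79.1]
eef_rot: [3.141, -0.001, 0.412]
wrist_force: [0.1, 0.0, 0.9]
finger_gap: 57.7
finger_force: 0.0
```

>>> jog_arm(rows=[0.15, 0.28, -0.1, 0, 0, 0, 1, 0, 0, 0, 0, 0, 0, 1, 0, 0, 0, 0, 0, 0, 1, 0, 0, 0, 0, 0, 0, 1, 0, 0, 0, 0, 0, 0, 1, 0, 0, 0, 0, 0, 0, 1, 0, 0, 0, 0, 0, 0, 1, 0, 0, 0, 0, 0, 0, 1, 0, 0, 0, 0, 0, 0, 1])

```text
clock: 3.48
eef_pos: [627.6, -148.3, 77.5]
eef_rot: [3.142, -0.0, 0.412]
wrist_force: [0.0, 0.8, -1.1]
finger_gap: 29.2
finger_force: 15.0
```

>>> jog_arm(rows=[0, 0, 0.6, 0, 0, 0, 1, 0, 0, 1.6, 0, 0, 0, 1, 0, 0, 2, 0, 0, 0, 1, -0.8, -0.48, 1.06, 0, 0, 0, 1, -1.8, -1.1, 0, 0, 0, 0, 1, -2.5, -1.5, 0, 0, 0, 0, 1, -2.5, -1.5, 0, 0, 0, 0, 1, -2.5, -1.5, 0, 0, 0, 0, 1, -2.5, -1.5, 0, 0, 0, 0, 1, -2.5, -1.5, 0, 0, 0, 0, 1, -1.8, -1.1, 0, 0, 0, 0, 1, -1.08, -0.5, -0.6, 0, 0, 0, 1, 0, 0, -1, 0, 0, 0, 1, 0, 0, 0, 0, 0, 0, 1, 0, 0, 0, 0, 0, 0, 1])

```text
clock: 4.73
eef_pos: [448.4, -254.3, 113.3]
eef_rot: [-3.14, 0.001, 0.412]
wrist_force: [1.3, -0.1, -0.8]
finger_gap: 29.3
finger_force: 15.0
```

```bash
cat > look.py <<'E'
from cell import manip
from h import *
import sys
# look.py tag cam  x y  z1 z2...
def go(tag,cam,x,y,zs,rad=55,tol=4,crop=None):
    s=manip.read_state();m=manip.camera_model(cam);p,d=manip.camera(cam)
    print(cam,s['clock'].__round__(2),s['eef_pos'].round(1))
    P=cloud(d,m); hsv=cv2.cvtColor(p,cv2.COLOR_BGR2HSV)
    w=(hsv[...,1]>110)&(d>0)&(hsv[...,0]<25)&(np.hypot(P[...,0]-x,P[...,1]-y)<rad)
    for z in zs: print(z,disc(P,w,z,tol))
    cv2.imwrite(f"pics/{tag}.png",p)
if __name__=="__main__":
    a=sys.argv; go(a[1],a[2],float(a[3]),float(a[4]),[float(z) for z in a[5:]])
E
python3 look.py w2 wrist 448 -255 90 112; python3 look.py t2 top 448 -255 90 123
```

```text
wrist 4.73 [ 448.4 -254.3  113.3]
90.0 (218, 453.8, -253.8, 'd', 26.3, 'mean', array([ 458.6, -252.2,   88.3]))
112.0 (258, 446.5, -250.2, 'd', 41.6, 'mean', array([ 459. , -249.9,  112. ]))
top 4.78 [ 448.6 -254.4  113.7]
90.0 0
123.0 0
```

View pics/w2.png

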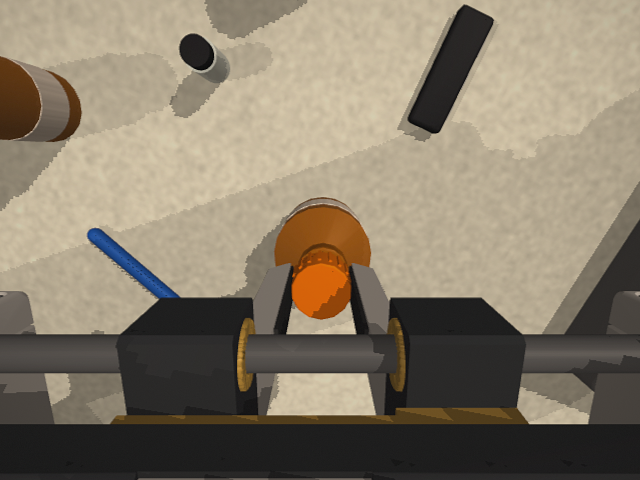

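The wrist view shows the held xs cap at (321,290), in line with the jar body at (322,250). Lowering and releasing.

>>> jog_arm(rows=[0, 0, -0.6, 0, 0, 0, 1, 0, 0, -0.4, 0, 0, 0, 1, 0, 0, -0.2, 0, 0, 0, 1, 0, 0, 0, 0, 0, 0, 1, 0, 0, 0, 0, 0, 0, 1])

```text
clock: 5.25
eef_pos: [447.9, -254.9, 101.9]
eef_rot: [-3.141, 0.0, 0.412]
wrist_force: [-0.6, 0.4, 0.8]
finger_gap: 29.6
finger_force: 15.0
```

>>> jog_arm(rows=[0, 0, -0.03, 0, 0, 0, 0.9, 0, 0, 0, 0, 0, 0, 0.6, 0, 0, 0, 0, 0, 0, 0.4, 0, 0, 0, 0, 0, 0, 0.4, 0, 0, 0, 0, 0, 0, 0.4, 0, 0, 1, 0, 0, 0, 0.4, 0, 0, 2.03, 0, 0, 0, 0.4, 0, 0, 2, 0, 0, 0, 0.2, 1.08, 0.61, 0, 0, 0, 0, 0, 2.5, 1.5, 0, 0, 0, 0, 0, 2.5, 1.5, 0, 0, 0, 0, 0, 2.5, 1.5, 0, 0, 0, 0, 0, 2.5, 1.5, 0, 0, 0, 0, 0, 2.5, 1.5, 0, 0, 0, 0, 0, 2.5, 1.5, 0, 0, 0, 0, 0, 1.4, 0.7, 0, 0, 0, 0, 0, 0.6, 0.3, 0, 0, 0, 0, 0, 0, 0, 0, 0, 0, 0, 0])

```text
clock: 6.75
eef_pos: [629.3, -147.9, 151.5]
eef_rot: [-3.141, 0.0, 0.413]
wrist_force: [0.3, 0.4, 0.5]
finger_gap: 94.1
finger_force: 0.0
```

```bash
python3 look.py t3 top 448 -255 90 112; python3 look.py w3 wrist 628 -149 66 44 22;python3 look.py s3 scene 449 -256 112
```

```text
top 6.75 [ 629.3 -147.9  151.5]
90.0 1
112.0 (159, 448.2, -255.3, 'd', 30.4, 'mean', array([ 449.5, -256.1,  111.5]))
wrist 6.8 [ 628.5 -148.7  151.6]
66.0 (2271, 628.8, -149.1, 'd', 41.7, 'mean', array([ 629.2, -148.9,   65. ]))
44.0 (789, 627.6, -148.2, 'd', 53.9, 'mean', array([ 636.3, -140.3,   43. ]))
22.0 (842, 628.4, -149.6, 'd', 65.8, 'mean', array([ 645. , -148.6,   21. ]))
scene 6.85 [ 628.1 -149.2  151.8]
112.0 (184, 449.5, -255.2, 'd', 31.1, 'mean', array([ 451. , -255.6,  110.5]))
```

Cap xs sits within 0.5 mm of its rim centre. Next is cap s.

>>> jog_arm(rows=[0, 0, -1.5, 0, 0, 0, 0, 0, 0, -3.2, 0, 0, 0, 0, 0, 0, -3, 0, 0, 0, 0.1, 0, 0, -1.5, 0, 0, 0, 0.2, 0, 0, -0.46, 0, 0, 0, 0.3, 0, 0, 0, 0, 0, 0, 0.4, 0, 0, 0, 0, 0, 0, 1, 0, 0, 0, 0, 0, 0, 1, 0, 0, 0, 0, 0, 0, 1, 0, 0, 0, 0, 0, 0, 1, 0, 0, 0, 0, 0, 0, 1, 0, 0, 0, 0, 0, 0, 1, 0, 0, 0, 0, 0, 0, 1, 0, 0, 0, 0, 0, 0, 1, 0, 0, 0, 0, 0, 0, 1])

```text
clock: 8.15
eef_pos: [629.0, -149.0, 56.3]
eef_rot: [3.141, -0.001, 0.412]
wrist_force: [-1.5, 0.6, 6.3]
finger_gap: 41.2
finger_force: 15.0
```

```bash
python3 - <<'E'
from cell import manip
s=manip.read_state();print(s['eef_pos'],s['wrist_force'],s['moment'])
E
python3 look.py w4 wrist 628 -149 66 67 44 22
```

```text
[ 628.97429672 -149.04565354   56.34282534] [-1.501095    0.57293718  6.29860263] [-0.02838246  0.32757853  0.02695199]
wrist 8.15 [ 629.  -149.    56.3]
66.0 (5248, 628.3, -149.2, 'd', 42.9, 'mean', array([ 629.4, -148.4,   65. ]))
67.0 (5190, 628.6, -148.9, 'd', 42.2, 'mean', array([ 629.3, -148.5,   65. ]))
44.0 (1230, 635.3, -144.6, 'd', 50.1, 'mean', array([ 644.6, -140.3,   43.1]))
22.0 (1485, 630.8, -148.8, 'd', 65.6, 'mean', array([ 648.7, -144.1,   21.1]))
```

>>> jog_arm(rows=[0, 0, 0.3, 0, 0, 0, 1, 0, 0, 0.7, 0, 0, 0, 1, 0, 0, 1.5, 0, 0, 0, 1, 0, 0, 2.5, 0, 0, 0, 1, 0, 0, 2, 0, 0, 0, 1, -0.8, 0.6, 1, 0, 0, 0, 1, -1.8, 1.34, 0, 0, 0, 0, 1, -2.4, 1.8, 0, 0, 0, 0, 1, -2.4, 1.8, 0, 0, 0, 0, 1, -2.4, 1.8, 0, 0, 0, 0, 1, -2.4, 1.8, 0, 0, 0, 0, 1, -2.4, 1.8, 0, 0, 0, 0, 1, -1.6, 1.2, 0, 0, 0, 0, 1, -0.94, 0.6, 0, 0, 0, 0, 1, 0, 0, -0.4, 0, 0, 0, 1, 0, 0, 0, 0, 0, 0, 1, 0, 0, 0, 0, 0, 0, 1])

```text
clock: 9.62
eef_pos: [457.8, -21.9, 131.5]
eef_rot: [3.141, -0.0, 0.412]
wrist_force: [-0.1, -0.1, 0.3]
finger_gap: 41.6
finger_force: 15.0
```

```bash
python3 look.py w5 wrist 457 -21 110 142;python3 look.py t5 top 628 -149 44 22
```

```text
wrist 9.62 [457.8 -21.9 131.5]
110.0 (190, 466.8, -15.0, 'd', 33.1, 'mean', array([471.5, -11.8, 108.1]))
142.0 (5193, 457.3, -22.1, 'd', 42.5, 'mean', array([458.2, -21.3, 140.2]))
top 9.67 [457.9 -22.  131.5]
44.0 (479, 627.5, -148.3, 'd', 54.8, 'mean', array([ 627.8, -147.8,   43.4]))
22.0 (164, 628.0, -150.1, 'd', 67.4, 'mean', array([ 617.4, -147.8,   21.3]))
```

View pics/w5.png

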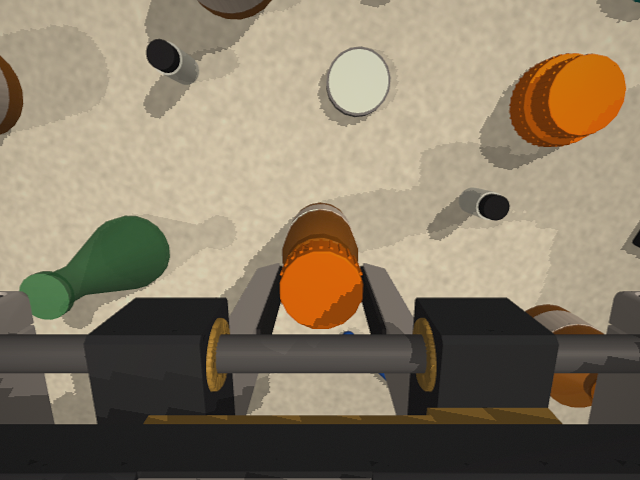

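The wrist view shows the held s cap at (321,288), aligned with jar s at (320,235). The rest of the pile is undisturbed and the flask is clear at left.

>>> jog_arm(rows=[0, 0, -0.4, 0, 0, 0, 1, 0, 0, -0.3, 0, 0, 0, 1, 0, 0, -0.17, 0, 0, 0, 1, 0, 0, 0, 0, 0, 0, 1])

```text
clock: 10.05
eef_pos: [457.2, -21.7, 122.3]
eef_rot: [-3.141, 0.0, 0.412]
wrist_force: [0.5, -0.5, -0.1]
finger_gap: 41.6
finger_force: 15.0
```

>>> jog_arm(rows=[0, 0, -0.05, 0, 0, 0, 1, 0, 0, 0, 0, 0, 0, 0.8, 0, 0, 0, 0, 0, 0, 0.5, 0, 0, 0, 0, 0, 0, 0.3, 0, 0, 0, 0, 0, 0, 0.3, 0, 0, 0, 0, 0, 0, 0.3, 0, 0, 1, 0, 0, 0, 0.2, 0, 0, 2, 0, 0, 0, 0.1, 0.85, -0.68, 1, 0, 0, 0, 0, 2.4, -1.8, 0, 0, 0, 0, 0, 2.4, -1.8, 0, 0, 0, 0, 0, 2.4, -1.8, 0, 0, 0, 0, 0, 2.4, -1.8, 0, 0, 0, 0, 0, 2.4, -1.8, 0, 0, 0, 0, 0, 2.4, -1.8, 0, 0, 0, 0, 0, 1.2, -0.8, 0, 0, 0, 0, 0, 0.6, -0.4, 0, 0, 0, 0, 0, 0, 0, 0, 0, 0, 0, 0])

```text
clock: 11.55
eef_pos: [628.1, -148.8, 162.2]
eef_rot: [-3.141, 0.0, 0.411]
wrist_force: [0.5, -0.6, 0.5]
finger_gap: 93.9
finger_force: 0.0
```

```bash
python3 look.py t6 top 457 -21 110 132; python3 look.py w6 wrist 628 -149 44 22
```

```text
top 11.55 [ 628.1 -148.8  162.2]
110.0 0
132.0 (114, 458.7, -14.9, 'd', 36.6, 'mean', array([461.1,  -9.9, 131.3]))
wrist 11.6 [ 627.5 -148.2  162.3]
44.0 (3036, 627.9, -148.6, 'd', 54.2, 'mean', array([ 628.3, -148.1,   43. ]))
22.0 (809, 628.4, -149.7, 'd', 65.7, 'mean', array([ 644.7, -148.6,   21. ]))
```

>>> jog_arm(rows=[0, 0, -1.5, 0, 0, 0, 0, 0, 0, -3.2, 0, 0, 0, 0, 0, 0, -3.4, 0, 0, 0, 0, 0, 0, -2.8, 0, 0, 0, 0, 0, 0, -1.4, 0, 0, 0, 0.1, 0, 0, -0.5, 0, 0, 0, 0.2, 0, 0, 0, 0, 0, 0, 0.2, 0, 0, 0, 0, 0, 0, 1, 0, 0, 0, 0, 0, 0, 1, 0, 0, 0, 0, 0, 0, 1, 0, 0, 0, 0, 0, 0, 1, 0, 0, 0, 0, 0, 0, 1, 0, 0, 0, 0, 0, 0, 1, 0, 0, 0, 0, 0, 0, 1, 0, 0, 0, 0, 0, 0, 1])

```text
clock: 12.9
eef_pos: [628.3, -148.5, 35.5]
eef_rot: [3.141, -0.001, 0.412]
wrist_force: [-1.3, 1.1, 6.1]
finger_gap: 53.5
finger_force: 15.0
```

>>> jog_arm(rows=[0, 0, 0.3, 0, 0, 0, 1, 0, 0, 0.7, 0, 0, 0, 1, 0, 0, 1.5, 0, 0, 0, 1, 0, 0, 2.5, 0, 0, 0, 1, 0, 0, 2, 0, 0, 0, 1, -0.1, 0.9, 0.5, 0, 0, 0, 1, -0.1, 2, 0, 0, 0, 0, 1, -0.1, 2.9, 0, 0, 0, 0, 1, -0.1, 2.9, 0, 0, 0, 0, 1, -0.1, 2.9, 0, 0, 0, 0, 1, -0.1, 2.9, 0, 0, 0, 0, 1, -0.1, 2.9, 0, 0, 0, 0, 1, -0.1, 2.9, 0, 0, 0, 0, 1, -0.1, 2.9, 0, 0, 0, 0, 1, 0, 2.4, 0, 0, 0, 0, 1, 0, 1.33, 0, 0, 0, 0, 1, 0, 0, -0.8, 0, 0, 0, 1, 0, 0, -0.3, 0, 0, 0, 1, 0, 0, 0, 0, 0, 0, 1, 0, 0, 0, 0, 0, 0, 1])

```text
clock: 14.57
eef_pos: [618.6, 119.7, 97.8]
eef_rot: [-3.141, 0.001, 0.41]
wrist_force: [0.2, 0.5, 0.2]
finger_gap: 53.6
finger_force: 15.0
```

```bash
python3 look.py w7 wrist 618 121 75 107; python3 look.py t7 top 457 -21 132; python3 look.py t7 top 628 -149 22;
```

```text
wrist 14.57 [618.6 119.7  97.8]
75.0 (470, 627.6, 126.1, 'd', 49.3, 'mean', array([637.6, 132.4,  73.5]))
107.0 (8354, 618.2, 119.4, 'd', 54.9, 'mean', array([619.4, 120.5, 105.2]))
top 14.62 [618.8 119.8  98.1]
132.0 (372, 457.2, -21.2, 'd', 42.2, 'mean', array([457.5, -21.4, 131.3]))
top 14.67 [618.9 120.   98.3]
22.0 (701, 628.6, -149.5, 'd', 66.8, 'mean', array([ 628.3, -149.3,   21.4]))
```

View pics/w7.png

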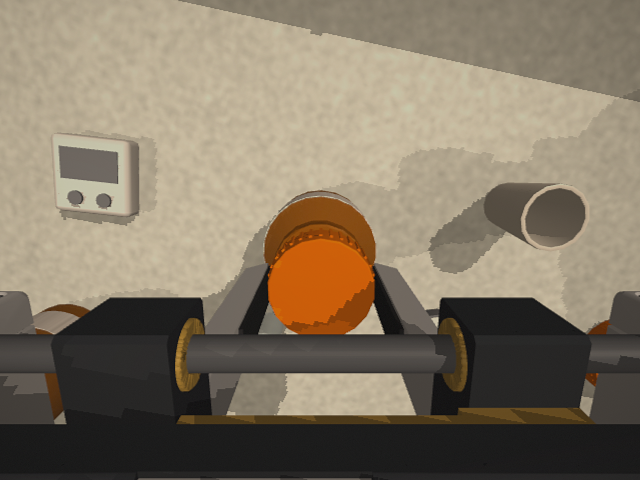

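Cap s is within 0.4 mm of its rim. The wrist view shows the m cap at (321,285), over jar m at (320,235), with the beaker clear at (540,215).

>>> jog_arm(rows=[0, 0, -0.4, 0, 0, 0, 1, 0, 0, -0.3, 0, 0, 0, 1, 0, 0, -0.2, 0, 0, 0, 1, 0, 0, 0, 0, 0, 0, 1, 0, 0, 0, 0, 0, 0, 1])

```text
clock: 15.13
eef_pos: [618.7, 121.0, 89.1]
eef_rot: [-3.142, 0.0, 0.412]
wrist_force: [-0.7, 0.2, 0.4]
finger_gap: 53.6
finger_force: 15.0
```

>>> jog_arm(rows=[0, 0, -0.05, 0, 0, 0, 1, 0, 0, 0, 0, 0, 0, 0.7, 0, 0, 0, 0, 0, 0, 0.4, 0, 0, 0, 0, 0, 0, 0.2, 0, 0, 0, 0, 0, 0, 0.2, 0, 0, 1, 0, 0, 0, 0.1, 0, 0, 2, 0, 0, 0, 0, 0.08, -1, 2, 0, 0, 0, 0, 0.1, -2.4, 0, 0, 0, 0, 0, 0.1, -3, 0, 0, 0, 0, 0, 0.1, -3, 0, 0, 0, 0, 0, 0.1, -3, 0, 0, 0, 0, 0, 0.1, -3, 0, 0, 0, 0, 0, 0.1, -3, 0, 0, 0, 0, 0, 0.1, -3, 0, 0, 0, 0, 0, 0.1, -3, 0, 0, 0, 0, 0, 0.1, -1.7, 0, 0, 0, 0, 0, 0, -0.96, 0, 0, 0, 0, 0, 0, 0, 0, 0, 0, 0, 0])

```text
clock: 16.72
eef_pos: [628.5, -151.2, 139.2]
eef_rot: [3.141, -0.0, 0.41]
wrist_force: [-0.1, -0.4, -0.7]
finger_gap: 93.9
finger_force: 0.0
```

```bash
python3 look.py t8 top 618 121 75 97; python3 look.py w8 wrist 628 -149 22
```

```text
top 16.72 [ 628.5 -151.2  139.2]
75.0 (19, 612.2, 114.6, 'd', 51.1, 'mean', array([601.2, 108.6,  76.2]))
97.0 (545, 618.1, 120.6, 'd', 53.8, 'mean', array([617.9, 120.6,  96.2]))
wrist 16.77 [ 628.5 -149.7  139.1]
22.0 (4583, 628.2, -149.4, 'd', 66.0, 'mean', array([ 629.1, -149.3,   21. ]))
```

Cap m is good, within 1 mm. Next is cap l.

>>> jog_arm(rows=[0, 0, -1.5, 0, 0, 0, 0, 0, 0, -3.2, 0, 0, 0, 0, 0, 0, -3.2, 0, 0, 0, 0, 0, 0, -2.8, 0, 0, 0, 0, 0, 0, -1.3, 0, 0, 0, 0, 0, 0, -0.6, 0, 0, 0, 0, 0, 0, 0, 0, 0, 0, 0, 0, 0, 0, 0, 0, 0, 1, 0, 0, 0, 0, 0, 0, 1, 0, 0, 0, 0, 0, 0, 1, 0, 0, 0, 0, 0, 0, 1, 0, 0, 0, 0, 0, 0, 1, 0, 0, 0, 0, 0, 0, 1])

```text
clock: 17.9
eef_pos: [628.9, -149.7, 13.5]
eef_rot: [3.141, -0.001, 0.412]
wrist_force: [-1.9, 1.2, 5.0]
finger_gap: 65.6
finger_force: 15.0
```

>>> jog_arm(rows=[0, 0, 0.3, 0, 0, 0, 1, 0, 0, 0.8, 0, 0, 0, 1, 0, 0, 2, 0, 0, 0, 1, 0, 0, 3, 0, 0, 0, 1, 0, 0, 3, 0, 0, 0, 1, 0, 0, 3, 0, 0, 0, 1, -0.6, 1.4, 1.7, 0, 0, 0, 1, -1.25, 3, 1, 0, 0, 0, 1, -1.25, 3, 0, 0, 0, 0, 1, -1.25, 3, 0, 0, 0, 0, 1, -1.25, 3, 0, 0, 0, 0, 1, -1.25, 3, 0, 0, 0, 0, 1, -1.25, 3, 0, 0, 0, 0, 1, -1.25, 3, 0, 0, 0, 0, 1, -1.25, 3, 0, 0, 0, 0, 1, -1.25, 3, 0, 0, 0, 0, 1, -1.25, 3, 0, 0, 0, 0, 1, -1.25, 3, 0, 0, 0, 0, 1, -1.25, 3, 0, 0, 0, 0, 1, -0.9, 2.4, 0, 0, 0, 0, 1])

```text
clock: 19.57
eef_pos: [462.4, 250.2, 161.4]
eef_rot: [-3.141, -0.001, 0.412]
wrist_force: [-0.0, 0.0, -1.2]
finger_gap: 65.5
finger_force: 15.0
```

>>> jog_arm(rows=[-0.6, 1.7, 0, 0, 0, 0, 1, -0.45, 1.02, 0, 0, 0, 0, 1, 0, 0, -1.5, 0, 0, 0, 1, 0, 0, -1.8, 0, 0, 0, 1, 0, 0, -0.5, 0, 0, 0, 1, 0, 0, 0, 0, 0, 0, 1, 0, 0, 0, 0, 0, 0, 1])

```text
clock: 20.15
eef_pos: [453.4, 275.4, 123.4]
eef_rot: [-3.142, -0.0, 0.411]
wrist_force: [0.7, -0.1, -0.8]
finger_gap: 65.8
finger_force: 15.0
```

```bash
python3 look.py w9 wrist 453 276 100 132 131
```

```text
wrist 20.15 [453.4 275.4 123.4]
100.0 (347, 468.6, 287.1, 'd', 52.4, 'mean', array([475.5, 294.3,  98.4]))
132.0 (11885, 452.8, 275.2, 'd', 66.4, 'mean', array([456.1, 277. , 130.8]))
131.0 (11935, 452.6, 275.5, 'd', 67.0, 'mean', array([456.2, 277. , 130.8]))
```

View pics/w9.png

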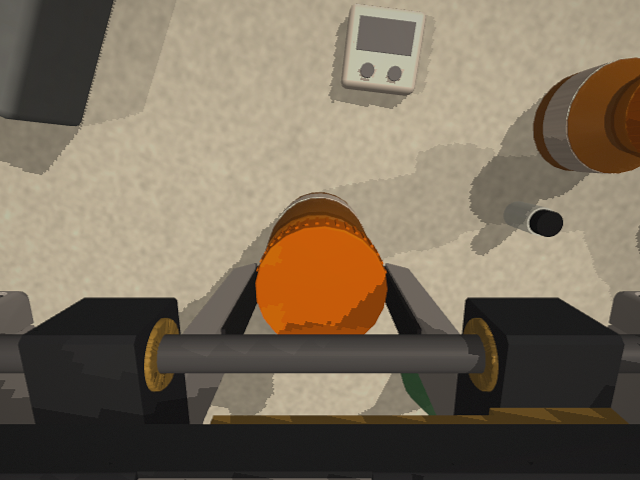

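The wrist view shows the l cap at (321,285), centred over jar l. Its cloud centre (452.8,275.2) matches the rim (452.9,275.6).

>>> jog_arm(rows=[0, 0, -0.4, 0, 0, 0, 1, 0, 0, -0.3, 0, 0, 0, 1, 0, 0, -0.2, 0, 0, 0, 1, 0, 0, 0, 0, 0, 0, 1, 0, 0, 0, 0, 0, 0, 1])

```text
clock: 20.62
eef_pos: [453.0, 275.6, 113.8]
eef_rot: [3.142, 0.0, 0.412]
wrist_force: [-0.3, -0.2, -1.2]
finger_gap: 65.8
finger_force: 15.0
```

>>> jog_arm(rows=[0, 0, -0.05, 0, 0, 0, 1, 0, 0, 0, 0, 0, 0, 0.7, 0, 0, 0, 0, 0, 0, 0.4, 0, 0, 0, 0, 0, 0, 0.1, 0, 0, 0, 0, 0, 0, 0, 0, 0, 0, 0, 0, 0, 0, 0, 0, 1, 0, 0, 0, 0, 0, 0, 2, 0, 0, 0, 0, 0, 0, 3, 0, 0, 0, 0, 0, 0, 3, 0, 0, 0, 0, -1, 1.5, 2, 0, 0, 0, 0, -1.5, 2.5, 1, 0, 0, 0, 0, -1.5, 2.5, 0, 0, 0, 0, 0, -1.5, 2.5, 0, 0, 0, 0, 0, -1.5, 2.5, 0, 0, 0, 0, 0, -1, 1, 0, 0, 0, 0, 0, 0, 0, 0, 0, 0, 0, 0, 0, 0, 0, 0, 0, 0, 0])

```text
clock: 22.12
eef_pos: [372.8, 400.7, 233.8]
eef_rot: [3.142, -0.0, 0.413]
wrist_force: [0.2, -1.4, 0.1]
finger_gap: 94.1
finger_force: 0.0
```

```bash
python3 - <<'E'
from look import go
for k,x,y,h in (('l',453,275,100),('m',618,121,75),('s',457,-21,110),('xs',448,-255,90)):
    print(k); go('t10','top',x,y,[h+22]); go('s10','scene',x+2,y-1,[h+22])
E
```

```text
l
top 22.12 [372.8 400.7 233.8]
122 (907, 453.4, 275.2, 'd', 66.1, 'mean', array([452.9, 274.6, 121.1]))
scene 22.17 [373.3 400.2 233.7]
122 (375, 456.3, 275.8, 'd', 72.0, 'mean', array([457.3, 273.3, 120.4]))
m
top 22.22 [373.6 399.9 233.6]
97 (544, 618.4, 120.5, 'd', 54.3, 'mean', array([617.8, 120.6,  96.3]))
scene 22.27 [373.7 399.9 233.5]
97 (424, 619.5, 119.3, 'd', 58.4, 'mean', array([621.9, 119. ,  95.4]))
s
top 22.32 [373.7 399.9 233.5]
132 (380, 457.6, -21.6, 'd', 42.2, 'mean', array([457.3, -21.2, 131.2]))
scene 22.37 [373.7 399.9 233.4]
132 (246, 459.9, -22.1, 'd', 45.9, 'mean', array([460.7, -22.6, 130.3]))
xs
top 22.42 [373.6 400.  233.4]
112 (189, 448.1, -254.0, 'd', 30.6, 'mean', array([ 448.2, -254.1,  111.5]))
scene 22.47 [373.5 400.1 233.3]
112 (187, 449.9, -254.8, 'd', 33.8, 'mean', array([ 451. , -255.5,  110.4]))
```

View pics/s10.png

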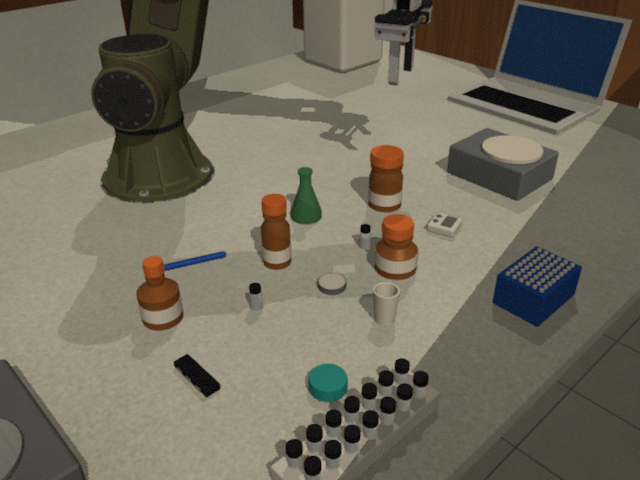

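View pics/t10.png

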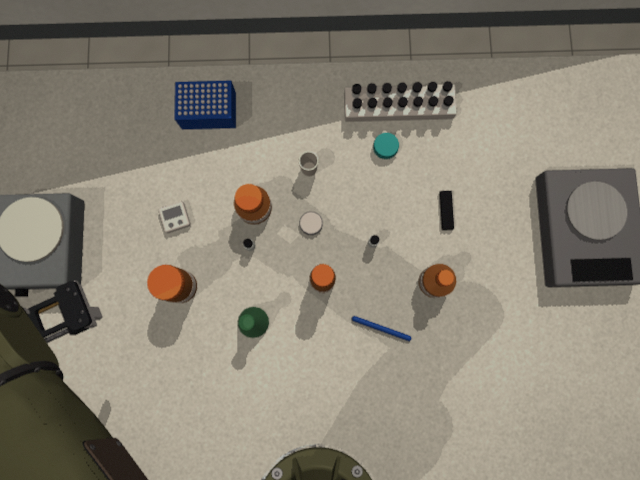

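Both views show all four jars capped at the right height and centred: l (386,160), m (398,230), s (274,205) and xs (153,268) in the scene view. The flask, beaker and turquoise cap have not moved, and the gripper is clear.

```bash
python3 -c "
from cell import manip
print(manip.sign_off())"
```

```text
the job is handed in; nothing more can be done
None
```

All four amber jars are closed with their own-size caps, each flat and within about 1 mm of its rim centre in the final camera check; the jars, flask, beaker and turquoise cap were left where they stood, and I handed the job in at about 22.5 s.

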